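# Make up two grocery orders

### The arm

A 6-joint arm with a two-finger parallel gripper is mounted at the origin on the work surface. World frame = base frame: x ahead of the robot, y to its left, z up, the work surface at z = 0. Lengths are in m, angles in rad, forces in N, time in s.
With the tool pointing down it reaches from about 0.3 to 0.775 m from the base axis. Payload 14.6 kg.
Tool frame: the origin (TCP) lies at the very end of the fingers, on their centre line; the grasp point (between the pads) lies 19 mm behind it; z points along the fingers, y is the line along which they close (so a half turn about z gives the same grasp; the last joint's range is limited). The gripper opens to 94 mm and grips with 3 to 60 N. Pads are 16 mm wide; open, the fingers measure 119 mm over their backs; the gripper's body (75 mm by 177 mm) begins 78 mm behind the grasp point.
Start: joints at [1.175, 0.3, 1.521, -0, 1.321, -0.067], TCP at [0.178, 0.521, 0.205] pointing down, gripper open.
Joint ranges: [-3.03, 3.03], [-0.79, 2.21], [0.23, 2.52], [-1.04, 4.18], [0, 3.07], [-2.55, 2.55]. Speed limits (rad/s): [2.22, 2.22, 2.57, 3.14, 3.14, 3.14].

### API

Orientations are given as [roll, pitch, yaw] about the fixed x, y, z axes, in that order (R = Rz(yaw) Ry(pitch) Rx(roll)).
In Python, from station import ctrl gives the robot as it stands.
- The arm moves only by the tool move_arm, never from a script. Its argument "increments" is a list of rows, each a list of 7 numbers: the opening, from 0 (shut) to 1 (fully open), then the shift along the tool's x, y, z in units of 50 mm (1.0 is 50 mm), then the turn, a rotation vector about the tool's x, y, z in rad. In form: [[claw, tx, ty, tz, rx, ry, rz], ...]. A call has 1 to 20 rows; each row shifts and turns the commanded pose from where the row before left it, along the tool's axes as they then stand; what a row does not reach is not made up. A row lasts 1/10 s, in which the tool goes at most 50 mm and 8.59 degrees, less where a joint would pass 70% of its speed; a pose out of reach is approached as far as the arm can. A call is refused whole if a number of a shift passes 1 or a number of a turn 0.15, either way. A call with a gripper value outside its range is refused whole. The fingers move at their own pace and stop on an object; "force" is the grip in N (left out, the last holds). Time passes only in rows, so rows that do not move let the fingers close. It gives the time, the measured TCP pose, the force, the opening and the grip force at its end, in the units of the state.
- ctrl.get_obs(): the state, without advancing time (a new reading comes with each control period).
- ctrl.camera(name): name is "scene" or "top" or "wrist"; returns a dict with "color" (400x640x3 uint8, blue, green, red), "K" (3x3 intrinsics, pixels), "distortion" ([k1, k2, p1, p2, k3] as OpenCV has them; the pictures are not rectified), "pose" (4x4, takes a point from camera to world coordinates); the wrist camera has in their place "tool_from_camera" (4x4, takes a point from camera to tool coordinates, whose origin is the TCP and whose axes are the flange's). Camera axes: x right, y down, z forward; pixel columns grow to the right and rows downward; lengths in m; the calibration is good to about 2 mm. A picture is of the moment at which its call begins: read the wrist's pose just before it. There is no depth.
- ctrl.hand_in(): hands the job in; it is judged then, once.
Trained networks look in a picture, given as the dict that the camera call returned (one of the last four; its "shot" number tells which), for a name from the list of things; names that differ only in an ending like _2 or _b are one class to them, and where a whole thing is asked for, a point or a joint stands for the part that bears it (a point fixed in the world has none). Each returns a list of dicts, best first, with "conf" (0 to 1); they miss things now and then, are a little off and sometimes report something else, mostly with a low value. They report only what shows in the picture. A call takes as long as a camera call. They do not tell look-alikes from the thing itself.
- ctrl.cut_out(name, picture): "mask" (400x640 bool, what is visible of it) and "centre" ([row, column] in pixels, amid what is visible of it).
The state is a dict: "time_s": time; "qpos": joint angles; "joint_vel": joint speeds; "tau": joint torques, N m; "ee_pos": TCP position; "eef_rot": TCP orientation; "force": force on the tool from outside, world axes, zero at the start; "moment": the same for the moment, N m; "grip_width": finger opening in m; "grip_force": force on a finger pad.
Only numpy, scipy, OpenCV 4.12 (cv2) and the standard library are available. Lean on these libraries where they do the work, as an engineer would, in place of code of your own. Each camera call takes 0.05 s, during which the arm holds its last target. There are 200 camera calls.

### The job

Make up the two orders from the stock on the counter: in the orange tray, the red-lidded jar goes in the square bay and the yellow carton in the long bay; in the green tray, the green-labelled can goes in the square bay and the blue carton in the long bay, with the brown chocolate box centred on top of the blue carton. Everything stands upright on its base, cartons and chocolate box lengthwise along the tray; set the glass jar down, do not drop it. Leave the blue-lidded jar and the pink carton where they are.

Things in the scene. Friction and masses are not known exactly. Their poses are not given: they have to be found in the camera images.
- jar_red_mid (a point): Glass jar of red-brown sauce with a white label and a RED lid, 60 mm in diameter, 66 mm tall. Origin: its centre, half-way up; z up along its height. It starts standing on the counter among the other stock, in any of the places of a rough 3 x 3 grid about 120 to 130 mm apart.
- yellow_mid (a point): YELLOW upright biscuit carton with red panels, 80 x 56 mm, 64 mm tall; x runs along the longer side, y along the shorter. Origin: its centre, half-way up; z up along its height. It starts standing on the counter among the other stock, in any of the places of a rough 3 x 3 grid about 120 to 130 mm apart.
- can_mid (a point): Food can with a bare silver top and a dark green label, 62 mm in diameter, 62 mm tall. Origin: its centre, half-way up; z up along its height. It starts standing on the counter among the other stock, in any of the places of a rough 3 x 3 grid about 120 to 130 mm apart.
- blue_mid (a point): BLUE upright carton with white panels, 80 x 52 mm, 60 mm tall; x runs along the longer side, y along the shorter. Origin: its centre, half-way up; z up along its height. It starts standing on the counter among the other stock, in any of the places of a rough 3 x 3 grid about 120 to 130 mm apart.
- choc_mid (a point): Flat dark BROWN chocolate box with gold panels, 90 x 62 mm, 46 mm tall; x runs along the longer side, y along the shorter. Origin: its centre, half-way up; z up along its height. It starts standing on the counter among the other stock, in any of the places of a rough 3 x 3 grid about 120 to 130 mm apart.
- jar_blue_mid (a point): The same sort of jar with a BLUE lid (60 mm in diameter, 66 mm tall): not ordered, stays where it stands. Origin: its centre, half-way up; z up along its height. It starts standing on the counter among the other stock, in any of the places of a rough 3 x 3 grid about 120 to 130 mm apart.
- pink_mid (a point): PINK carton with white panels, 80 x 56 mm, 64 mm tall: not ordered, stays where it stands; x runs along the longer side, y along the shorter. Origin: its centre, half-way up; z up along its height. It starts standing on the counter among the other stock, in any of the places of a rough 3 x 3 grid about 120 to 130 mm apart.
- orange_tray: ORANGE tray, fixed, 214 x 96 mm, walls 14 mm high, 6 mm thick, floor 4 mm thick. Origin: centre of the underside; x along its length, z up. A 14 mm high wall parts a square bay (84 x 84 mm inside, black round mark, centre at x = -59 mm, y = 0) from a long bay (112 mm along x by 84 mm, black oblong mark, centre at x = +45 mm, y = 0). Trays stand left and right of the stock, either way round.
- green_tray: GREEN tray, fixed, 214 x 96 mm, walls 14 mm high, 6 mm thick, floor 4 mm thick. Origin: centre of the underside; x along its length, z up. A 14 mm high wall parts a square bay (84 x 84 mm inside, black round mark, centre at x = -59 mm, y = 0) from a long bay (112 mm along x by 84 mm, black oblong mark, centre at x = +45 mm, y = 0). Among the stock also lie a flat label pad and a pen, fixed, under 15 mm high.
Not all that is in view belongs to the job. Several things have the shape of the green_tray; the one meant has the colours described above.

How it is judged:
At the end, for the whole second after the job is handed in: All five upright and at rest on the floor of their bays (centre within 16 mm; long bay 20 mm along, 18 across), cartons within 0.3 rad of lengthwise; brown box flat on the blue carton, within 15 mm of centred, 0.3 rad; blue-lidded jar and pink carton upright within 30 mm of their start (x of jar_red_mid in the frame of orange_tray between -0.075 and -0.043 m and y of jar_red_mid in the frame of orange_tray between -0.016 and 0.016 m and z of jar_red_mid in the frame of orange_tray between 0.031 and 0.043 m and angle between each of jar_red_mid, yellow_mid, can_mid, blue_mid, choc_mid, jar_blue_mid, pink_mid's own z axis and vertical below 0.12 rad and linear speed of each of jar_red, yellow, can, blue, choc below 0.02 m/s and x of yellow_mid in the frame of orange_tray between 0.025 and 0.065 m and y of yellow_mid in the frame of orange_tray between -0.018 and 0.018 m and z of yellow_mid in the frame of orange_tray between 0.03 and 0.042 m and angle between the x axis of yellow_mid and the x axis of orange_tray, either way round below 0.3 rad and x of can_mid in the frame of green_tray between -0.075 and -0.043 m and y of can_mid in the frame of green_tray between -0.016 and 0.016 m and z of can_mid in the frame of green_tray between 0.029 and 0.041 m and x of blue_mid in the frame of green_tray between 0.025 and 0.065 m and y of blue_mid in the frame of green_tray between -0.018 and 0.018 m and z of blue_mid in the frame of green_tray between 0.028 and 0.04 m and angle between the x axis of each of blue_mid, choc_mid and the x axis of green_tray, either way round below 0.3 rad and x of choc_mid in the frame of blue_mid between -0.015 and 0.015 m and y of choc_mid in the frame of blue_mid between -0.015 and 0.015 m and z of choc_mid in the frame of blue_mid between 0.047 and 0.059 m and distance of each of jar_blue_mid, pink_mid from where it was at the start of the episode below 0.03 m); the robot touches nothing.
It fails at once if the glass jar is dropped (falls free by more than about 30 mm) (linear speed of jar_red above 0.8 m/s and contact force between jar_red and the fingers below 0.05 N).
It fails at once if the blue-lidded jar or the pink carton is moved more than 30 mm (distance of any of jar_blue_mid, pink_mid from where it was at the start of the episode above 0.03 m).
It also fails if it takes over 136 s, if anything falls off the work surface, if the arm or the gripper's body presses on something with over 40 N, if the wrist force passes 120 N, or if a joint passes its speed limit or range.

## Working session

There is one attempt and no reset: what is moved stays moved. The work goes in short steps, Python scripts to look and compute and a tool call to move; the robot and the scene stay as the last step left them, time stands still between calls to the robot, and variables do not carry over. Pictures are saved under pics/ and viewed, at most 14 in all, crops included, and the job is handed in when it is done.

Besides the shell and the picture viewer there is one more tool, called after "Call:" as name([rows], argument=value, ...), one row to a line, values as JSON. move_arm: Moves the arm, as the interface text tells. Its arguments: {"type":"object","properties":{"increments":{"type":"array","items":{"type":"array","items":{"type":"number"}}},"force":{"type":"number"}},"required":["increments"]}

```bash
mkdir -p pics; ls
python3 - <<'E'
from station import ctrl
import cv2
o=ctrl.get_obs(); print(o)
for n in ("top","scene"):
    p=ctrl.camera(n); cv2.imwrite(f"pics/{n}0.png",p["color"]); print(n,p["K"],p["distortion"],p["pose"])
E
```

```text
pics
{'time_s': 0.0, 'qpos': array([ 1.17540340e+00,  3.00491710e-01,  1.52157301e+00, -1.43747300e-05,
        1.32073360e+00, -6.66316455e-02]), 'joint_vel': array([-0.00027452, -0.00053136, -0.00055448,  0.00076257,  0.00107317,
       -0.00057072]), 'tau': array([ 7.72248750e-04, -5.31806266e+01, -3.52737415e+01,  7.07995822e-02,
        2.43999698e-02, -4.64312109e-05]), 'ee_pos': array([0.17749781, 0.52028667, 0.20487845]), 'eef_rot': array([-3.14038873e+00, -6.63838054e-05,  2.81283490e+00]), 'force': array([-0.03912141, -0.25498996,  0.75043304]), 'moment': array([ 0.03283751,  0.05817849, -0.0521426 ]), 'grip_force': 0.0, 'grip_width': 0.09395729005541409}
top [[471.38030824   0.         321.97230253]
 [  0.         471.38030824 208.68657552]
 [  0.           0.           1.        ]] [-0.11584915  0.          0.          0.          0.        ] [[-1.47420501e-02 -9.84412939e-01  1.75253640e-01  2.77109140e-01]
 [-9.99886088e-01  1.50813422e-02  6.04253161e-04  2.73799459e-03]
 [-3.23789475e-03 -1.75224769e-01 -9.84523131e-01  1.09992366e+00]
 [ 0.00000000e+00  0.00000000e+00  0.00000000e+00  1.00000000e+00]]
scene [[456.57539096   0.         316.87039165]
 [  0.         456.57539096 202.30244585]
 [  0.           0.           1.        ]] [0.00754745 0.         0.         0.         0.        ] [[-3.35144239e-01  6.51757420e-01 -6.80360643e-01  1.22116240e+00]
 [ 9.42166819e-01  2.31719754e-01 -2.42131455e-01  2.70039203e-01]
 [-1.57971584e-04 -7.22162184e-01 -6.91723756e-01  8.45878266e-01]
 [ 0.00000000e+00  0.00000000e+00  0.00000000e+00  1.00000000e+00]]
```

View pics/top0.png

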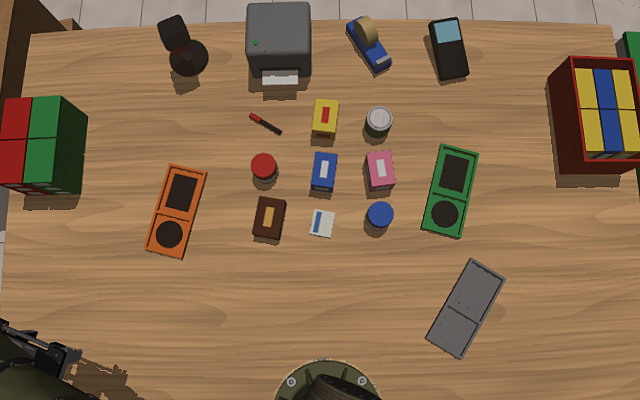

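View pics/scene0.png

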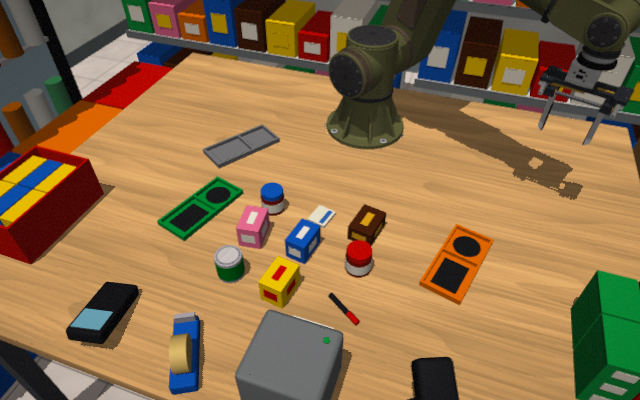

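The top view shows the orange tray at (177,211), the green tray at (450,190), and a grey look-alike tray at (465,308), which isn't the one I want. The stock is: red jar (264,166), blue jar (380,214), yellow (325,118), blue (323,172), pink (380,170), can (378,121), choc (269,218), pad (322,222) and pen (265,123). Next I'll fit poses by matching silhouettes.

```bash
cat > h.py <<'E'
import numpy as np, cv2
from scipy.optimize import minimize
from station import ctrl
DIM=dict(jar_red_mid=(.06,.06,.066),yellow_mid=(.08,.056,.064),can_mid=(.062,.062,.062),blue_mid=(.08,.052,.06),
 choc_mid=(.09,.062,.046),jar_blue_mid=(.06,.06,.066),pink_mid=(.08,.056,.064),orange_tray=(.214,.096,.014),green_tray=(.214,.096,.014))
def rnd(n): return 'jar' in n or 'can' in n
def pts(n,x,y,a,z0=0):
    l,w,h=DIM[n]
    if rnd(n):
        t=np.linspace(0,2*np.pi,32,endpoint=False); b=np.c_[np.cos(t),np.sin(t)]*l/2
    else: b=np.array([[1,1],[1,-1],[-1,-1],[-1,1]])*[l/2,w/2]
    R=np.array([[np.cos(a),-np.sin(a)],[np.sin(a),np.cos(a)]]); b=b@R.T+[x,y]
    return np.r_[np.c_[b,np.full(len(b),z0)],np.c_[b,np.full(len(b),z0+h)]]
def proj(p,P,T=None):
    W=np.linalg.inv(p["pose"] if T is None else T)
    return cv2.projectPoints(np.asarray(P,float),cv2.Rodrigues(W[:3,:3])[0],W[:3,3],p["K"],np.array(p["distortion"]))[0][:,0]
def ray(p,uv,z,T=None):
    T=p["pose"] if T is None else T
    q=cv2.undistortPoints(np.array([[uv]],float),p["K"],np.array(p["distortion"]))[0,0]
    d=T[:3,:3]@[q[0],q[1],1]; c=T[:3,3]; return (c+d*(z-c[2])/d[2])[:2]
def cost(v,n,views,z0):
    s=0
    for p,m in views:
        h=cv2.convexHull(np.float32(proj(p,pts(n,*v,z0),p.get("T"))))
        im=np.zeros((400,640),np.uint8)
        cv2.fillConvexPoly(im,np.int32(np.round(h*16)),255,cv2.LINE_AA,4)
        f=im/255.; s+=1-np.minimum(f,m).sum()/np.maximum(f,m).sum()
    return s/len(views)
def fit(n,views,z0=0,x0=None):
    if x0 is None:
        p,m=views[0]; r,c=np.argwhere(m).mean(0); x0=ray(p,(c,r),z0+DIM[n][2]/2,p.get("T"))
    best=None
    for a in ([0] if rnd(n) else np.arange(-1.5,1.6,.5)):
        r=minimize(cost,[*x0[:2],a],args=(n,views,z0),method='Nelder-Mead',options=dict(initial_simplex=[[x0[0],x0[1],a],[x0[0]+.012,x0[1],a],[x0[0],x0[1]+.012,a],[x0[0],x0[1],a+.3]],maxiter=150))
        if best is None or r.fun<best.fun: best=r
    return best.x,best.fun
def snap(name):
    o=ctrl.get_obs(); p=ctrl.camera(name)
    if name=="wrist":
        from scipy.spatial.transform import Rotation as R
        T=np.eye(4);T[:3,:3]=R.from_euler('xyz',o["eef_rot"]).as_matrix();T[:3,3]=o["ee_pos"]
        p["T"]=T@p["tool_from_camera"]
    return p
E
python3 - <<'E'
from h import *
a,b=snap("top"),snap("scene")
for n in DIM:
    vs=[]
    for p in (a,b):
        r=ctrl.cut_out(n,p)
        if r: vs.append((p,r[0]["mask"])); print(n,[(np.round(q["centre"]).astype(int).tolist(),round(q["conf"],2),int(q["mask"].sum())) for q in r])
    for k in [vs,vs[:1]]:
        if k:
            x,f=fit(n,k); print("   ",np.round(x,4),round(f,3))
E
```

```text
jar_red_mid [([167, 267], 0.63, 676)]
jar_red_mid [([258, 359], 0.72, 899)]
    [0.5658 0.1351 0.2617] 0.105
    [0.5659 0.1351 0.1783] 0.115
yellow_mid [([120, 324], 0.94, 923), ([166, 266], 0.63, 702)]
yellow_mid [([280, 282], 0.71, 1398), ([264, 454], 0.53, 3363)]
    [ 0.6827 -0.0079 -0.0818] 0.137
    [ 0.6848 -0.0072 -0.0933] 0.142
can_mid [([120, 377], 0.72, 732)]
can_mid [([264, 229], 0.9, 932)]
    [ 0.6767 -0.1339  0.2011] 0.099
    [ 0.676  -0.1334  0.1148] 0.097
blue_mid [([173, 321], 0.62, 899), ([171, 381], 0.28, 1041)]
blue_mid [([240, 299], 0.87, 1112)]
    [ 0.5547 -0.002  -0.1169] 0.106
    [ 0.554  -0.001  -0.1266] 0.095
choc_mid [([219, 270], 0.97, 1190), ([169, 267], 0.67, 666)]
choc_mid [([222, 368], 0.84, 1055)]
    [ 0.4494  0.1245 -0.1675] 0.11
    [ 0.4498  0.1249 -0.1741] 0.083
jar_blue_mid [([214, 380], 0.78, 618)]
jar_blue_mid [([199, 273], 0.89, 638)]
    [ 0.4488 -0.1268  0.3361] 0.175
    [ 0.4491 -0.1256  0.25  ] 0.159
pink_mid [([170, 380], 0.77, 1092)]
pink_mid [([226, 251], 0.65, 1098)]
    [ 0.5551 -0.1308  0.1117] 0.108
    [ 0.5549 -0.1308  0.0886] 0.072
orange_tray [([213, 176], 0.7, 3550)]
orange_tray [([263, 456], 0.79, 3199)]
    [ 0.4733  0.3528 -0.2424] 0.063
    [ 0.474   0.3534 -0.2478] 0.076
green_tray [([308, 464], 0.88, 4107), ([192, 446], 0.86, 3584)]
green_tray [([144, 243], 0.78, 1657), ([208, 198], 0.72, 2473)]
    [ 0.2342 -0.3257 -0.5791] 0.046
    [ 0.2343 -0.3252  2.5556] 0.029
```

```bash
cat >> h.py <<'E'
from scipy.spatial.transform import Rotation as Rot
def plan(x,y,z,a):
    """tool-frame shift (50 mm units, after the turn) and rotvec to reach tool-down pose with tool x along a+pi"""
    o=ctrl.get_obs(); R0=Rot.from_euler('xyz',o["eef_rot"]); R1=Rot.from_euler('xyz',[np.pi,0,a+np.pi])
    d=np.array([x,y,z])-o["ee_pos"]
    print("t",round(o["time_s"],1),"turn",np.round((R0.inv()*R1).as_rotvec(),3),"shift before turn",np.round(R0.inv().apply(d)/.05,2),"after",np.round(R1.inv().apply(d)/.05,2))
def off(tray,dx,dy=0): 
    x,y,a=tray; return x+dx*np.cos(a)-dy*np.sin(a), y+dx*np.sin(a)+dy*np.cos(a)
E
python3 - <<'E'
from h import *
vs=[]
for c,k in (("top",(192,446)),("scene",(208,198))):
    p=snap(c)
    for q in ctrl.cut_out("green_tray",p):
        if np.hypot(*(np.array(q["centre"])-k))<15: vs.append((p,q["mask"]))
x,f=fit("green_tray",vs); print(x,f); x,f=fit("green_tray",vs[:1]); print(x,f)
plan(.566,.135,.2,-.245)
E
```

```text
[ 0.5125584  -0.30426935  2.85632416] 0.05115570029302702
[ 0.51314984 -0.30393827 -0.28581063] 0.04779233733284238
t 1.3 turn [ 0.     0.    -0.084] shift before turn [-9.84 -4.79  0.11] after [-9.41 -5.6   0.11]
```

Call:
move_arm([
  [1,0,0,0,0,0,-0.084],
  [1,-0.78,-0.47,0,0,0,0],
  [1,-0.78,-0.47,0,0,0,0],
  [1,-0.78,-0.47,0,0,0,0],
  [1,-0.78,-0.47,0,0,0,0],
  [1,-0.78,-0.47,0,0,0,0],
  [1,-0.78,-0.47,0,0,0,0],
  [1,-0.78,-0.47,0,0,0,0],
  [1,-0.78,-0.47,0,0,0,0],
  [1,-0.78,-0.47,0,0,0,0],
  [1,-0.78,-0.47,0,0,0,0],
  [1,-0.78,-0.47,0,0,0,0],
  [1,-0.78,-0.47,0,0,0,0],
  [1,0,0,0,0,0,0],
  [1,0,0,0,0,0,0],
])

```text
time_s: 2.8
ee_pos: [0.5634, 0.133, 0.205]
eef_rot: [-3.141, -0.001, 2.895]
force: [-0.5, 0.7, -0.2]
grip_width: 0.0942
grip_force: 0.0
```

```bash
cat >> h.py <<'E'
def look(names,png=None,x0={}):
    p=snap("wrist")
    for n in names:
        for q in ctrl.cut_out(n,p)[:2]:
            m=q["mask"]; e=m[0].any()or m[-1].any()or m[:,0].any()or m[:,-1].any()
            x,f=fit(n,[(p,m)]); print(n,round(q["conf"],2),"edge" if e else "",np.round(q["centre"]).astype(int),np.round(x,4),round(f,3))
    if png: cv2.imwrite("pics/"+png,p["color"])
E
python3 - <<'E'
from h import *
look(["jar_red_mid","choc_mid","blue_mid"],"w1.png")
plan(.566,.135,.1,-.245)
E
```

```text
jar_red_mid 0.61  [185 326] [0.5639 0.1366 0.047 ] 0.117
jar_red_mid 0.49  [300 240] [0.6754 0.0127 0.1437] 0.513
choc_mid 0.85  [ 73 284] [ 0.4492  0.1257 -0.1763] 0.038
blue_mid 0.72  [209 198] [ 0.5549 -0.0022 -0.1474] 0.089
t 3.0 turn [0.    0.    0.002] shift before turn [-0.06  0.03  2.11] after [-0.06  0.03  2.11]
```

View pics/w1.png

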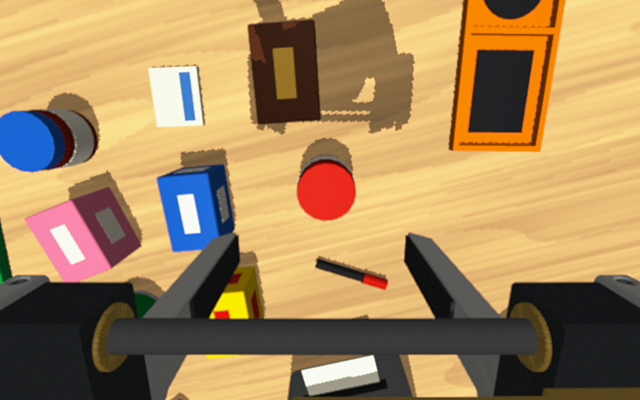

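The wrist view shows the red jar at (326,188), and its position agrees with the earlier fit within 2 mm. Grasping it now.

Call:
move_arm([
  [1,0,0.06,0.7,0,0,0],
  [1,0,0,0.8,0,0,0],
  [1,0,0,0.8,0,0,0],
  [1,0,0,0.8,0,0,0],
  [1,0,0,0.6,0,0,0],
  [1,0,0,0,0,0,0],
  [0.3,0,0,0,0,0,0],
  [0.3,0,0,0,0,0,0],
  [0.3,0,0,0,0,0,0],
  [0.3,0,0,0,0,0,0],
  [0.3,0,0,0,0,0,0],
  [0.3,0,0,0,0,0,0],
], force=25)

```text
time_s: 4.2
ee_pos: [0.5644, 0.1366, 0.0213]
eef_rot: [3.141, 0.001, 2.897]
force: [-2.2, 0.1, 7.0]
grip_width: 0.0593
grip_force: 25.0
```

Run:
```python
from h import *
O=(.4733,.3528,-.2424)
print(off(O,-.059),off(O,.045)); plan(*off(O,-.059),.12,-.2424)
```

```text
(np.float64(0.41602488319298947), np.float64(0.36696195589398933)) (np.float64(0.5169844111239911), np.float64(0.34199850821644884))
t 4.2 turn [ 0.001  0.001 -0.002] shift before turn [ 3.99  3.75 -1.98] after [ 3.99  3.76 -1.97]
```

Call:
move_arm([
  [0.3,0,0,-0.5,0,0,0],
  [0.3,0,0,-0.7,0,0,0],
  [0.3,0,0,-0.78,0,0,0],
  [0.3,0.3,0.3,0,0,0,0],
  [0.3,0.51,0.48,0,0,0,0],
  [0.3,0.51,0.48,0,0,0,0],
  [0.3,0.51,0.48,0,0,0,0],
  [0.3,0.51,0.48,0,0,0,0],
  [0.3,0.51,0.48,0,0,0,0],
  [0.3,0.51,0.48,0,0,0,0],
  [0.3,0.51,0.48,0,0,0,0],
  [0.3,0.12,0.1,0,0,0,0],
  [0.3,0,0,0,0,0,0],
  [0.3,0,0,0,0,0,0],
])

```text
time_s: 5.6
ee_pos: [0.4164, 0.3664, 0.1192]
eef_rot: [-3.141, -0.0, 2.897]
force: [0.3, -0.2, -4.2]
grip_width: 0.059
grip_force: 25.0
```

Run:
```python
from h import *
O=(.4733,.3528,-.2424)
plan(*off(O,-.059),.0255,-.2424)
p=snap("wrist"); im=p["color"].copy()
# overlay the tray outline (top of walls) and bay marks as fitted
for z,l,w,c in((.014,.107,.048,0),(.004,.056,.042,.045),(.004,.042,.042,-.059)):
    P=[[*off(O,c+sx*l,sy*w),z] for sx,sy in((1,1),(1,-1),(-1,-1),(-1,1))]
    cv2.polylines(im,[np.int32(proj(p,P,p["T"]))],True,(255,255,0),1)
cv2.imwrite("pics/w2.png",im)
```

```text
t 5.6 turn [-0.001 -0.    -0.003] shift before turn [0.01 0.01 1.87] after [0.01 0.01 1.87]
```

View pics/w2.png

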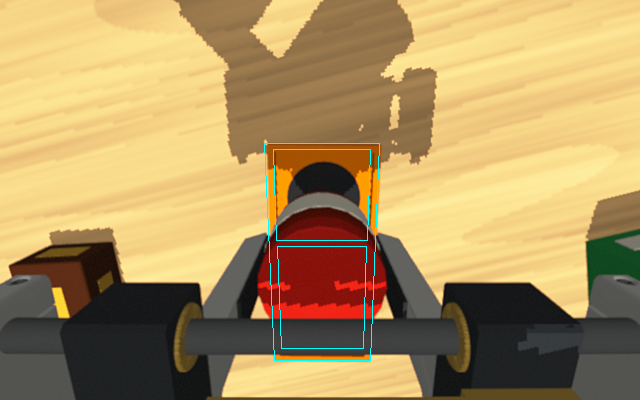

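The wrist view shows the orange tray's drawn outline (265–380, 142–358) matching the tray, and the jar is over the square bay. Lowering it gently.

Call:
move_arm([
  [0.3,0,0,0.4,0,0,0],
  [0.3,0,0,0.5,0,0,0],
  [0.3,0,0,0.4,0,0,0],
  [0.3,0,0,0.25,0,0,0],
  [0.3,0,0,0.15,0,0,0],
  [0.3,0,0,0.1,0,0,0],
  [0.3,0,0,0.07,0,0,0],
  [0.3,0,0,0,0,0,0],
  [0.3,0,0,0,0,0,0],
])

```text
time_s: 6.55
ee_pos: [0.4163, 0.3674, 0.0265]
eef_rot: [3.141, 0.0, 2.897]
force: [-0.3, 0.4, -3.4]
grip_width: 0.0594
grip_force: 25.0
```

Call:
move_arm([
  [0.3,0,0,0.03,0,0,0],
  [0.3,0,0,0,0,0,0],
  [1,0,0,0,0,0,0],
  [1,0,0,0,0,0,0],
  [1,0,0,0,0,0,0],
  [1,0,0,0,0,0,0],
  [1,0,0,0,0,0,0],
  [1,0,0,-0.4,0,0,0],
  [1,0,0,-0.8,0,0,0],
  [1,0,0,-0.9,0,0,0],
  [1,0,0,-0.9,0,0,0],
  [1,0,0,-0.5,0,0,0],
])

```text
time_s: 7.75
ee_pos: [0.4166, 0.3676, 0.2034]
eef_rot: [3.138, 0.003, 2.897]
force: [-0.2, -0.4, 0.2]
grip_width: 0.0942
grip_force: 0.0
```

Run:
```python
from h import *
plan(.6838,-.0075,.2,-.087)
```

```text
t 7.8 turn [ 0.003  0.003 -0.158] shift before turn [-7.   -5.98  0.07] after [-5.98 -7.01  0.07]
```

Call:
move_arm([
  [1,0,0,0,0,0,-0.08],
  [1,0,0,0,0,0,-0.078],
  [1,-0.5,-0.58,0,0,0,0],
  [1,-0.5,-0.58,0,0,0,0],
  [1,-0.5,-0.58,0,0,0,0],
  [1,-0.5,-0.58,0,0,0,0],
  [1,-0.5,-0.58,0,0,0,0],
  [1,-0.5,-0.58,0,0,0,0],
  [1,-0.5,-0.58,0,0,0,0],
  [1,-0.5,-0.58,0,0,0,0],
  [1,-0.5,-0.58,0,0,0,0],
  [1,-0.5,-0.58,0,0,0,0],
  [1,-0.5,-0.58,0,0,0,0],
  [1,-0.48,-0.63,0,0,0,0],
  [1,0,0,0,0,0,0],
  [1,0,0,0,0,0,0],
])

```text
time_s: 9.35
ee_pos: [0.6835, -0.0085, 0.1988]
eef_rot: [3.141, -0.001, 3.054]
force: [-0.0, 1.3, 0.7]
grip_width: 0.0938
grip_force: 0.0
```

Run:
```python
from h import *
look(["yellow_mid","can_mid","blue_mid","pink_mid"])
plan(.6838,-.0075,.02,-.087)
```

```text
yellow_mid 0.82  [190 323] [ 0.6843 -0.0071 -0.1257] 0.051
can_mid 0.66  [190 198] [ 0.676  -0.1337  0.1582] 0.041
blue_mid 0.66 edge [ 50 316] [ 0.554  -0.0023 -0.148 ] 0.029
pink_mid 0.84  [ 59 178] [ 0.5554 -0.1308  0.1161] 0.063
pink_mid 0.17 edge [ 48 318] [ 0.5539 -0.0038 -0.1449] 0.1
t 9.6 turn [0.    0.    0.001] shift before turn [-0.01 -0.01  3.6 ] after [-0.01 -0.01  3.6 ]
```

Call:
move_arm([
  [1,0,0,0.7,0,0,0.035],
  [1,0,0,0.8,0,0,0],
  [1,0,0,0.8,0,0,0],
  [1,0,0,0.8,0,0,0],
  [1,0,0,0.5,0,0,0],
  [1,0,0,0,0,0,0],
  [0.3,0,0,0,0,0,0],
  [0.3,0,0,0,0,0,0],
  [0.3,0,0,0,0,0,0],
  [0.3,0,0,0,0,0,0],
  [0.3,0,0,0,0,0,0],
  [0.3,0,0,0,0,0,0],
  [0.3,0,0,-0.5,0,0,0],
  [0.3,0,0,-0.8,0,0,0],
  [0.3,0,0,-0.9,0,0,0],
  [0.3,0,0,-0.3,0,0,0],
  [0.3,0,0,0,0,0,0],
])

```text
time_s: 11.3
ee_pos: [0.6844, -0.008, 0.1467]
eef_rot: [3.141, 0.004, 3.02]
force: [0.5, 0.1, -1.2]
grip_width: 0.0562
grip_force: 25.0
```

Run:
```python
from h import *
O=(.4733,.3528,-.2424)
plan(*off(O,.045),.145,-.2424)
```

```text
t 11.3 turn [0.    0.004 0.121] shift before turn [4.17 6.54 0.02] after [4.93 5.99 0.03]
```

Call:
move_arm([
  [0.3,0,0,0,0,0,0.06],
  [0.3,0,0,0,0,0,0.061],
  [0.3,0.3,0.36,0,0,0,0],
  [0.3,0.49,0.6,0,0,0,0],
  [0.3,0.49,0.6,0,0,0,0],
  [0.3,0.49,0.6,0,0,0,0],
  [0.3,0.49,0.6,0,0,0,0],
  [0.3,0.49,0.6,0,0,0,0],
  [0.3,0.49,0.6,0,0,0,0],
  [0.3,0.49,0.6,0,0,0,0],
  [0.3,0.49,0.6,0,0,0,0],
  [0.3,0.49,0.6,0,0,0,0],
  [0.3,0.22,0.23,0,0,0,0],
  [0.3,0,0,0,0,0,0],
  [0.3,0,0,0,0,0,0],
])

```text
time_s: 12.8
ee_pos: [0.5162, 0.3412, 0.1431]
eef_rot: [-3.14, -0.001, 2.899]
force: [-0.1, -0.9, -0.1]
grip_width: 0.0556
grip_force: 25.0
```

Run:
```python
from h import *
O=(.4733,.3528,-.2424)
plan(*off(O,.045),.026,-.2424)
```

```text
t 12.8 turn [-0.002 -0.001 -0.   ] shift before turn [-0.01  0.02  2.34] after [-0.01  0.02  2.34]
```

Call:
move_arm([
  [0.3,0,0,0.5,0,0,0],
  [0.3,0,0,0.7,0,0,0],
  [0.3,0,0,0.6,0,0,0],
  [0.3,0,0,0.3,0,0,0],
  [0.3,0,0,0.2,0,0,0],
  [0.3,0,0,0.05,0,0,0],
  [0.3,0,0,0,0,0,0],
  [0.3,0,0,0,0,0,0],
])

```text
time_s: 13.6
ee_pos: [0.5169, 0.3423, 0.0282]
eef_rot: [3.14, 0.001, 2.899]
force: [0.0, 0.3, -1.5]
grip_width: 0.0562
grip_force: 25.0
```

Call:
move_arm([
  [0.3,0,0,0.04,0,0,0],
  [0.3,0,0,0.02,0,0,0],
  [0.3,0,0,0,0,0,0],
  [1,0,0,0,0,0,0],
  [1,0,0,0,0,0,0],
  [1,0,0,0,0,0,0],
  [1,0,0,0,0,0,0],
  [1,0,0,0,0,0,0],
  [1,0,0,-0.4,0,0,0],
  [1,0,0,-0.8,0,0,0],
  [1,0,0,-0.9,0,0,0],
  [1,0,0,-0.9,0,0,0],
  [1,0,0,-0.5,0,0,0],
  [1,0,0,0,0,0,0],
])

```text
time_s: 15.0
ee_pos: [0.5173, 0.3427, 0.2033]
eef_rot: [3.137, 0.005, 2.899]
force: [-1.1, 0.7, 0.1]
grip_width: 0.0938
grip_force: 0.0
```

Run:
```python
from h import *
plan(.676,-.1337,.2,-.2858)
```

```text
t 15.0 turn [0.005 0.005 0.043] shift before turn [-5.37 -8.49  0.05] after [-5.73 -8.25  0.07]
```

Call:
move_arm([
  [1,0,0,0,0,0,0.043],
  [1,-0.41,-0.59,0,0,0,0],
  [1,-0.41,-0.59,0,0,0,0],
  [1,-0.41,-0.59,0,0,0,0],
  [1,-0.41,-0.59,0,0,0,0],
  [1,-0.41,-0.59,0,0,0,0],
  [1,-0.41,-0.59,0,0,0,0],
  [1,-0.41,-0.59,0,0,0,0],
  [1,-0.41,-0.59,0,0,0,0],
  [1,-0.41,-0.59,0,0,0,0],
  [1,-0.41,-0.59,0,0,0,0],
  [1,-0.41,-0.59,0,0,0,0],
  [1,-0.41,-0.59,0,0,0,0],
  [1,-0.41,-0.59,0,0,0,0],
  [1,-0.4,-0.58,0,0,0,0],
  [1,0,0,0,0,0,0],
  [1,0,0,0,0,0,0],
])

```text
time_s: 16.7
ee_pos: [0.6745, -0.1348, 0.1974]
eef_rot: [3.142, -0.002, 2.855]
force: [0.4, 0.7, 0.6]
grip_width: 0.0935
grip_force: 0.0
```

Run:
```python
from h import *
look(["can_mid","green_tray"])
plan(.676,-.1337,.02,-.2858)
```

```text
can_mid 0.78  [190 322] [ 0.6754 -0.1337  0.082 ] 0.047
green_tray 0.95 edge [ 87 125] [ 0.5123 -0.3035 -0.286 ] 0.015
t 16.9 turn [ 0.    -0.001  0.001] shift before turn [-0.03  0.    3.57] after [-0.03  0.    3.57]
```

Green tray is confirmed at (0.5125, -0.304, -0.286).

Call:
move_arm([
  [1,0,0,0.7,0,0,0],
  [1,0,0,0.8,0,0,0],
  [1,0,0,0.8,0,0,0],
  [1,0,0,0.8,0,0,0],
  [1,0,0,0.45,0,0,0],
  [1,0,0,0,0,0,0],
  [0.3,0,0,0,0,0,0],
  [0.3,0,0,0,0,0,0],
  [0.3,0,0,0,0,0,0],
  [0.3,0,0,0,0,0,0],
  [0.3,0,0,0,0,0,0],
  [0.3,0,0,0,0,0,0],
  [0.3,0,0,-0.5,0,0,0],
  [0.3,0,0,-0.8,0,0,0],
  [0.3,0,0,-0.9,0,0,0],
  [0.3,0,0,-0.3,0,0,0],
  [0.3,0,0,0,0,0,0],
])

```text
time_s: 18.55
ee_pos: [0.6755, -0.1347, 0.1482]
eef_rot: [3.142, 0.003, 2.856]
force: [-0.4, -0.7, -3.2]
grip_width: 0.0618
grip_force: 25.0
```

Run:
```python
from h import *
G=(.5125,-.304,-.286)
plan(*off(G,-.059),.145,-.286)
```

```text
t 18.6 turn [0.    0.003 0.   ] shift before turn [ 3.35 -4.17  0.05] after [ 3.35 -4.17  0.06]
```

Call:
move_arm([
  [0.3,0.25,-0.32,0,0,0,0],
  [0.3,0.45,-0.55,0,0,0,0],
  [0.3,0.45,-0.55,0,0,0,0],
  [0.3,0.45,-0.55,0,0,0,0],
  [0.3,0.45,-0.55,0,0,0,0],
  [0.3,0.45,-0.55,0,0,0,0],
  [0.3,0.45,-0.55,0,0,0,0],
  [0.3,0.4,-0.55,0,0,0,0],
  [0.3,0,0,0,0,0,0],
  [0.3,0,0,0,0,0,0],
])

```text
time_s: 19.55
ee_pos: [0.4545, -0.2871, 0.1445]
eef_rot: [3.14, -0.003, 2.854]
force: [-0.4, 0.3, -2.9]
grip_width: 0.0619
grip_force: 25.0
```

Run:
```python
from h import *
G=(.5125,-.304,-.286)
plan(*off(G,-.059),.0255,-.286)
```

```text
t 19.6 turn [ 0.001 -0.003 -0.001] shift before turn [-0.03  0.    2.38] after [-0.03  0.    2.38]
```

Call:
move_arm([
  [0.3,-0.03,0,0.5,0,0,0],
  [0.3,0,0,0.7,0,0,0],
  [0.3,0,0,0.6,0,0,0],
  [0.3,0,0,0.3,0,0,0],
  [0.3,0,0,0.2,0,0,0],
  [0.3,0,0,0.05,0,0,0],
  [0.3,0,0,0,0,0,0],
  [0.3,0,0,0,0,0,0],
])

```text
time_s: 20.35
ee_pos: [0.4573, -0.2879, 0.0297]
eef_rot: [-3.141, 0.001, 2.856]
force: [-0.2, 0.3, -2.7]
grip_width: 0.0615
grip_force: 25.0
```

Call:
move_arm([
  [0.3,0.02,0,0.05,0,0,0],
  [0.3,0,0,0.03,0,0,0],
  [0.3,0,0,0,0,0,0],
  [0.3,0,0,0,0,0,0],
])

```text
time_s: 20.75
ee_pos: [0.4561, -0.2877, 0.0263]
eef_rot: [-3.141, 0.001, 2.856]
force: [-4.8, 3.6, 12.0]
grip_width: 0.0616
grip_force: 25.0
```

Contact made. Release it and go over the blue carton.

Call:
move_arm([
  [1,0,0,0,0,0,0],
  [1,0,0,0,0,0,0],
  [1,0,0,0,0,0,0],
  [1,0,0,0,0,0,0],
  [1,0,0,0,0,0,0],
  [1,0,0,-0.4,0,0,0],
  [1,0,0,-0.8,0,0,0],
  [1,0,0,-0.9,0,0,0],
  [1,0,0,-0.9,0,0,0],
  [1,0,0,-0.5,0,0,0],
  [1,0,0,0,0,0,0],
])

```text
time_s: 21.85
ee_pos: [0.4569, -0.2882, 0.2037]
eef_rot: [-3.139, 0.006, 2.856]
force: [-0.5, 0.1, 0.0]
grip_width: 0.0938
grip_force: 0.0
```

Run:
```python
from h import *
plan(.5545,-.002,.2,-.14)
```

```text
t 21.9 turn [-0.003  0.006 -0.146] shift before turn [-0.26  6.04  0.06] after [-1.13  5.94  0.07]
```

Call:
move_arm([
  [1,0,0,0,0,0,-0.073],
  [1,0,0,0,0,0,-0.073],
  [1,-0.12,0.6,0,0,0,0],
  [1,-0.12,0.6,0,0,0,0],
  [1,-0.12,0.6,0,0,0,0],
  [1,-0.12,0.6,0,0,0,0],
  [1,-0.12,0.6,0,0,0,0],
  [1,-0.11,0.6,0,0,0,0],
  [1,-0.11,0.6,0,0,0,0],
  [1,-0.11,0.6,0,0,0,0],
  [1,-0.1,0.6,0,0,0,0],
  [1,-0.1,0.54,0,0,0,0],
  [1,0,0,0,0,0,0],
  [1,0,0,0,0,0,0],
])

```text
time_s: 23.25
ee_pos: [0.5529, -0.0011, 0.1989]
eef_rot: [-3.141, -0.002, 3.003]
force: [-0.2, -0.5, 0.6]
grip_width: 0.0939
grip_force: 0.0
```

Run:
```python
from h import *
look(["blue_mid","choc_mid"])
plan(.5545,-.002,.02,-.14)
```

```text
blue_mid 0.57  [190 324] [ 5.556e-01 -2.600e-03  2.996e+00] 0.052
choc_mid 0.83  [ 61 438] [0.4498 0.1248 2.9563] 0.058
choc_mid 0.21  [189 321] [ 0.5601 -0.0044 -0.1703] 0.213
t 23.4 turn [-0.    -0.001 -0.001] shift before turn [-0.03  0.01  3.59] after [-0.03  0.01  3.59]
```

Call:
move_arm([
  [1,-0.04,-0.01,0.7,0,0,0],
  [1,0,0,0.8,0,0,0],
  [1,0,0,0.8,0,0,0],
  [1,0,0,0.8,0,0,0],
  [1,0,0,0.48,0,0,0],
  [1,0,0,0,0,0,0],
  [0.3,0,0,0,0,0,0],
  [0.3,0,0,0,0,0,0],
  [0.3,0,0,0,0,0,0],
  [0.3,0,0,0,0,0,0],
  [0.3,0,0,0,0,0,0],
  [0.3,0,0,0,0,0,0],
  [0.3,0,0,-0.5,0,0,0],
  [0.3,0,0,-0.8,0,0,0],
  [0.3,0,0,-0.9,0,0,0],
  [0.3,0,0,-0.8,0,0,0],
  [0.3,0,0,0,0,0,0],
])

```text
time_s: 25.1
ee_pos: [0.5571, -0.0021, 0.1765]
eef_rot: [3.141, 0.009, 3.002]
force: [0.3, 0.3, -1.7]
grip_width: 0.0516
grip_force: 24.9
```

Run:
```python
from h import *
G=(.5125,-.304,-.286)
plan(*off(G,.045),.17,-.286)
```

```text
t 25.1 turn [0.001 0.009 0.146] shift before turn [-0.85 -6.24  0.13] after [-1.75 -6.04  0.13]
```

Call:
move_arm([
  [0.3,0,0,0,0,0,0.073],
  [0.3,0,0,0,0,0,0.073],
  [0.3,-0.1,-0.34,0,0,0,0],
  [0.3,-0.17,-0.6,0,0,0,0],
  [0.3,-0.17,-0.6,0,0,0,0],
  [0.3,-0.17,-0.6,0,0,0,0],
  [0.3,-0.17,-0.6,0,0,0,0],
  [0.3,-0.17,-0.6,0,0,0,0],
  [0.3,-0.17,-0.6,0,0,0,0],
  [0.3,-0.17,-0.6,0,0,0,0],
  [0.3,-0.17,-0.6,0,0,0,0],
  [0.3,-0.17,-0.6,0,0,0,0],
  [0.3,-0.12,-0.3,0,0,0,0],
  [0.3,0,0,0,0,0,0],
  [0.3,0,0,0,0,0,0],
])

```text
time_s: 26.6
ee_pos: [0.5536, -0.316, 0.1699]
eef_rot: [3.141, -0.001, 2.855]
force: [-0.4, -0.0, -1.4]
grip_width: 0.0518
grip_force: 24.9
```

Run:
```python
from h import *
G=(.5125,-.304,-.286)
plan(*off(G,.045),.03,-.286)
```

```text
t 26.6 turn [ 0.001 -0.001 -0.   ] shift before turn [-0.05 -0.    2.8 ] after [-0.04 -0.    2.8 ]
```

Call:
move_arm([
  [0.3,-0.02,0,0.6,0,0,0],
  [0.3,0,0,0.8,0,0,0],
  [0.3,0,0,0.7,0,0,0],
  [0.3,0,0,0.4,0,0,0],
  [0.3,0,0,0.25,0,0,0],
  [0.3,0,0,0.06,0,0,0],
  [0.3,0,0,0,0,0,0],
  [0.3,0,0,0,0,0,0],
])

```text
time_s: 27.4
ee_pos: [0.5555, -0.3169, 0.0318]
eef_rot: [-3.141, 0.002, 2.856]
force: [-0.5, 0.7, -0.4]
grip_width: 0.0516
grip_force: 24.9
```

Call:
move_arm([
  [0.3,0,0,0.05,0,0,0],
  [0.3,0,0,0.04,0,0,0],
  [0.3,0,0,0.02,0,0,0],
  [0.3,0,0,0,0,0,0],
  [0.3,0,0,0,0,0,0],
])

```text
time_s: 27.9
ee_pos: [0.5549, -0.3167, 0.0253]
eef_rot: [-3.142, 0.0, 2.856]
force: [-2.6, 1.4, 4.6]
grip_width: 0.052
grip_force: 24.9
```

Call:
move_arm([
  [1,0,0,0,0,0,0],
  [1,0,0,0,0,0,0],
  [1,0,0,0,0,0,0],
  [1,0,0,0,0,0,0],
  [1,0,0,0,0,0,0],
  [1,0,0,-0.4,0,0,0],
  [1,0,0,-0.8,0,0,0],
  [1,0,0,-0.9,0,0,0],
  [1,0,0,-0.9,0,0,0],
  [1,0,0,-0.5,0,0,0],
  [1,0,0,0,0,0,0],
  [1,0,0,0,0,0,0],
])

```text
time_s: 29.1
ee_pos: [0.5548, -0.3166, 0.1996]
eef_rot: [-3.142, 0.0, 2.856]
force: [-0.2, 0.2, -0.6]
grip_width: 0.094
grip_force: 0.0
```

Run:
```python
from h import *
p=snap("wrist")
for n in ("blue_mid","can_mid"):
    q=ctrl.cut_out(n,p)
    if q: print(n,fit(n,[(p,q[0]["mask"])],z0=.004))
print(off((.5125,-.304,-.286),.045))
plan(.4495,.125,.2,-.174)
```

```text
blue_mid (array([ 0.55491309, -0.31681357, -0.30628969]), np.float64(0.07530616877815233))
can_mid (array([ 0.45655562, -0.28754333,  0.11844775]), np.float64(0.03723431833500257))
(np.float64(0.555672100693998), np.float64(-0.3166952637494182))
t 29.2 turn [ 0.001 -0.002 -0.112] shift before turn [ 4.5   7.88 -0.02] after [ 3.6   8.33 -0.03]
```

Call:
move_arm([
  [1,0,0,0,0,0,-0.112],
  [1,0.26,0.6,0,0,0,0],
  [1,0.26,0.6,0,0,0,0],
  [1,0.26,0.6,0,0,0,0],
  [1,0.26,0.6,0,0,0,0],
  [1,0.26,0.6,0,0,0,0],
  [1,0.26,0.6,0,0,0,0],
  [1,0.26,0.6,0,0,0,0],
  [1,0.26,0.6,0,0,0,0],
  [1,0.26,0.6,0,0,0,0],
  [1,0.26,0.6,0,0,0,0],
  [1,0.26,0.6,0,0,0,0],
  [1,0.26,0.6,0,0,0,0],
  [1,0.26,0.6,0,0,0,0],
  [1,0.22,0.53,0,0,0,0],
  [1,0,0,0,0,0,0],
  [1,0,0,0,0,0,0],
])

```text
time_s: 30.95
ee_pos: [0.4493, 0.1248, 0.1993]
eef_rot: [-3.141, -0.001, 2.969]
force: [-0.7, -0.1, -0.2]
grip_width: 0.094
grip_force: 0.0
```

Run:
```python
from h import *
look(["choc_mid"])
plan(.4495,.125,.012,-.174)
```

```text
choc_mid 0.64  [185 320] [ 0.4491  0.1254 -0.1778] 0.038
choc_mid 0.47  [149 512] [ 0.4166  0.3507 -0.2378] 0.617
t 31.1 turn [-0.    -0.001 -0.   ] shift before turn [0.   0.02 3.75] after [0.01 0.02 3.75]
```

Call:
move_arm([
  [1,0,0.01,0.7,0,0,0],
  [1,0,0,0.8,0,0,0],
  [1,0,0,0.8,0,0,0],
  [1,0,0,0.8,0,0,0],
  [1,0,0,0.64,0,0,0],
  [1,0,0,0,0,0,0],
  [0.3,0,0,0,0,0,0],
  [0.3,0,0,0,0,0,0],
  [0.3,0,0,0,0,0,0],
  [0.3,0,0,0,0,0,0],
  [0.3,0,0,0,0,0,0],
  [0.3,0,0,0,0,0,0],
  [0.3,0,0,-0.5,0,0,0],
  [0.3,0,0,-0.8,0,0,0],
  [0.3,0,0,-0.9,0,0,0],
  [0.3,0,0,-0.9,0,0,0],
  [0.3,0,0,-0.6,0,0,0],
  [0.3,0,0,0,0,0,0],
])

```text
time_s: 32.85
ee_pos: [0.4511, 0.1255, 0.2021]
eef_rot: [3.139, 0.007, 2.968]
force: [1.1, 1.1, -1.8]
grip_width: 0.0618
grip_force: 25.0
```

Run:
```python
from h import *
plan(.555,-.3168,.197,-.29)
```

```text
t 32.9 turn [0.003 0.007 0.116] shift before turn [-3.57 -8.35  0.11] after [-4.52 -7.88  0.1 ]
```

Call:
move_arm([
  [0.3,0,0,0,0,0,0.116],
  [0.3,-0.2,-0.36,0,0,0,0],
  [0.3,-0.32,-0.56,0,0,0,0],
  [0.3,-0.32,-0.56,0,0,0,0],
  [0.3,-0.32,-0.56,0,0,0,0],
  [0.3,-0.32,-0.56,0,0,0,0],
  [0.3,-0.32,-0.56,0,0,0,0],
  [0.3,-0.32,-0.56,0,0,0,0],
  [0.3,-0.32,-0.56,0,0,0,0],
  [0.3,-0.32,-0.56,0,0,0,0],
  [0.3,-0.32,-0.56,0,0,0,0],
  [0.3,-0.32,-0.56,0,0,0,0],
  [0.3,-0.32,-0.56,0,0,0,0],
  [0.3,-0.32,-0.56,0,0,0,0],
  [0.3,-0.32,-0.56,0,0,0,0],
  [0.3,-0.16,-0.24,0,0,0,0],
  [0.3,0,0,0,0,0,0],
  [0.3,0,0,0,0,0,0],
])

```text
time_s: 34.65
ee_pos: [0.5533, -0.3163, 0.1968]
eef_rot: [3.141, -0.002, 2.852]
force: [0.6, -0.6, -1.8]
grip_width: 0.062
grip_force: 25.0
```

Run:
```python
from h import *
plan(.555,-.3168,.082,-.29)
```

```text
t 34.6 turn [ 0.001 -0.002  0.   ] shift before turn [-0.04 -0.    2.3 ] after [-0.03  0.    2.3 ]
```

Call:
move_arm([
  [0.3,-0.01,0,0.5,0,0,0],
  [0.3,0,0,0.7,0,0,0],
  [0.3,0,0,0.5,0,0,0],
  [0.3,0,0,0.3,0,0,0],
  [0.3,0,0,0.2,0,0,0],
  [0.3,0,0,0.06,0,0,0],
  [0.3,0,0,0,0,0,0],
  [0.3,0,0,0,0,0,0],
])

```text
time_s: 35.45
ee_pos: [0.5546, -0.3174, 0.0861]
eef_rot: [-3.141, 0.002, 2.852]
force: [0.4, 0.6, -0.7]
grip_width: 0.0621
grip_force: 25.0
```

Call:
move_arm([
  [0.3,0,0,0.05,0,0,0],
  [0.3,0,0,0.04,0,0,0],
  [0.3,0,0,0.02,0,0,0],
  [0.3,0,0,0,0,0,0],
  [0.3,0,0,0,0,0,0],
])

```text
time_s: 35.95
ee_pos: [0.5541, -0.3172, 0.0795]
eef_rot: [3.142, -0.0, 2.852]
force: [0.4, 0.0, -0.0]
grip_width: 0.0619
grip_force: 25.0
```

Call:
move_arm([
  [0.3,0,0,0.03,0,0,0],
  [0.3,0,0,0.02,0,0,0],
  [0.3,0,0,0,0,0,0],
  [0.3,0,0,0,0,0,0],
])

```text
time_s: 36.35
ee_pos: [0.5543, -0.3172, 0.0779]
eef_rot: [-3.141, 0.001, 2.852]
force: [-3.2, 2.0, 6.8]
grip_width: 0.0618
grip_force: 25.0
```

Contact made. Release, rise, and back off to clear the view.

Call:
move_arm([
  [1,0,0,0,0,0,0],
  [1,0,0,0,0,0,0],
  [1,0,0,0,0,0,0],
  [1,0,0,0,0,0,0],
  [1,0,0,0,0,0,0],
  [1,0,0,-0.3,0,0,0],
  [1,0,0,-0.7,0,0,0],
  [1,0,0,-0.9,0,0,0],
  [1,0,0,-0.9,0,0,0],
  [1,0.5,0,-0.5,0,0,0],
  [1,0.8,0,0,0,0,0],
  [1,0.8,0,0,0,0,0],
  [1,0.8,0,0,0,0,0],
  [1,0,0,0,0,0,0],
  [1,0,0,0,0,0,0],
])

```text
time_s: 37.85
ee_pos: [0.4152, -0.2759, 0.2436]
eef_rot: [-3.141, 0.002, 2.851]
force: [0.8, -0.4, 0.5]
grip_width: 0.0941
grip_force: 0.0
```

Run:
```python
from h import *
t,s=snap("top"),snap("scene")
O=(.4733,.3528,-.2424);G=(.5125,-.304,-.286)
for n,T,z in(("jar_red_mid",O,.004),("yellow_mid",O,.004),("can_mid",G,.004),("blue_mid",G,.004),("choc_mid",G,.064),("jar_blue_mid",None,0),("pink_mid",None,0)):
    for nm,p in(("top",t),("scene",s)):
        for q in ctrl.cut_out(n,p)[:1]:
            x,f=fit(n,[(p,q["mask"])],z0=z); r=x.copy()
            if T: r[:2]=np.array([[np.cos(T[2]),np.sin(T[2])],[-np.sin(T[2]),np.cos(T[2])]])@(x[:2]-T[:2]); r[2]-=T[2]
            print(n,nm,np.round(q["centre"]).astype(int),np.round(r,3),round(f,3))
cv2.imwrite("pics/end.png",np.vstack([t["color"][60:300,100:520],s["color"][80:320,100:520]]))
```

```text
jar_red_mid top [232 166] [-0.058  0.     0.456] 0.1
jar_red_mid scene [237 473] [-0.059 -0.     0.394] 0.249
yellow_mid top [190 178] [ 0.044 -0.001 -0.053] 0.086
yellow_mid scene [264 454] [ 0.043 -0.     0.002] 0.058
can_mid top [216 442] [-0.079  0.021  0.466] 0.639
can_mid scene [185 216] [-0.059 -0.002  0.414] 0.12
blue_mid top [168 379] [-0.009  0.178  0.387] 0.065
blue_mid scene [215 187] [0.049 0.007 0.333] 0.524
choc_mid top [156 467] [ 0.045 -0.    -0.091] 0.394
choc_mid scene [193 184] [ 0.041 -0.003 -0.006] 0.091
jar_blue_mid top [216 382] [ 0.448 -0.123  0.13 ] 0.15
jar_blue_mid scene [196 274] [ 0.447 -0.13   0.21 ] 0.167
pink_mid top [169 381] [ 0.556 -0.132  0.105] 0.088
```

View pics/end.png

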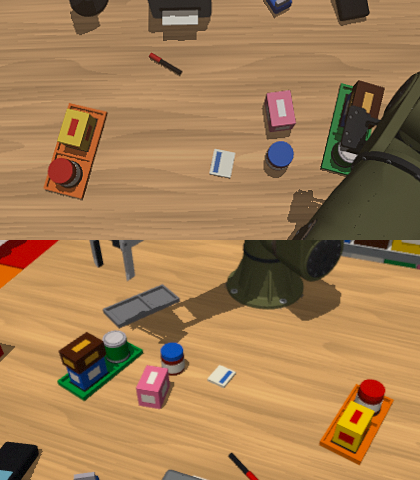

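The picture shows both trays filled. In the top half, the jar and yellow carton are in the orange tray at (75,150). In the scene half, the chocolate box is squarely on the blue carton at (83,362) with the can beside it. The pink carton and blue jar haven't moved. Handing in.

```bash
python3 -c "
from station import ctrl
print(ctrl.hand_in())"
```

```text
the job is handed in; nothing more can be done
None
```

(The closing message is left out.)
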